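# Pin the vanity drawer shut

## Robot

A 6-joint arm with a two-finger parallel gripper is mounted at the origin on the work surface. World frame = base frame: x ahead of the robot, y to its left, z up, the work surface at z = 0. Lengths are in mm, angles in rad, forces in N, time in s.
With the tool pointing down it reaches from about 300 to 775 mm from the base axis. Payload 14.6 kg.
Tool frame: the origin (TCP) lies midway between the tips of the shut fingers; the grasp point (between the pads) lies 19 mm behind it; x points along the fingers, y is the direction in which the jaws open and shut, and the axes are right-handed (so a half turn about x gives the same grasp; the last joint's range is limited). The gripper opens to 94 mm and grips with 3 to 60 N. Pads are 16 mm wide; open, the fingers measure 119 mm over their backs; the gripper's body (75 mm by 177 mm) begins 78 mm behind the grasp point.
Start: joints at [-1.334, 0.3, 1.521, -0, 1.321, -0.067], TCP at [164.525, -524.806, 205.446] pointing down, gripper open.
Joint ranges: [-3.03, 3.03], [-0.79, 2.21], [0.23, 2.52], [-1.04, 4.18], [0, 3.07], [-2.55, 2.55]. Speed limits (rad/s): [2.22, 2.22, 2.57, 3.14, 3.14, 3.14].

## Interface

Orientations are given as [roll, pitch, yaw] about the fixed x, y, z axes, in that order (R = Rz(yaw) Ry(pitch) Rx(roll)).
In Python, from cell import * gives the robot as it stands.
- The arm moves only by the tool servo_tool, never from a script. Its arguments are lists of equal length, an entry for each row: "dp": the shift along the world's x, y, z in mm, a list of three; "angular": the turn, a rotation vector about the world's x, y, z in degrees, a list of three; "jaw": the gripper's target within -1 to 1 (shut at 1, half-way at 0, fully open at -1). In form: {"dp": [[dx, dy, dz], ...], "angular": [[ax, ay, az], ...], "jaw": [jaw, ...]}. A call has 1 to 10 rows; each row shifts and turns the commanded pose from where the row before left it; what a row does not reach is not made up. A row lasts 1/8 s, in which the tool goes at most 62.5 mm and 10.7 degrees, less where a joint would pass 70% of its speed; a pose out of reach is approached as far as the arm can. A call is refused whole if a number of a shift passes 62.5 or a number of a turn 10.7, either way. A call with a gripper value outside its range is refused whole. The fingers move at their own pace and stop on an object; "newtons" is the grip in N (left out, the last holds). Time passes only in rows, so rows that do not move let the fingers close. It gives the time, the measured TCP pose, the force and the opening at its end, in the units of the state.
- read_state(): the state, without advancing time (a new reading comes with each control period).
- camera(name): name is "side" or "top" or "wrist"; returns a dict with "frame" (384x512x3 uint8, red, green, blue), "K" (3x3 intrinsics, pixels), "extrinsics" (4x4, takes a point from camera to world coordinates); the wrist camera has in their place "T_tool_cam" (4x4, takes a point from camera to tool coordinates, whose origin is the TCP and whose axes are the tool frame's). Camera axes: x right, y up, looking along -z (the intrinsics and any distortion apply to the point x, -y, -z); pixel columns grow to the right and rows downward; lengths in mm; the calibration is good to about 2 mm. A picture is of the moment at which its call begins: read the wrist's pose just before it. There is no depth.
- sign_off(): hands the job in, once; it reports no verdict.
The state is a dict: "clock": time; "joints": joint angles; "qd": joint speeds; "effort": joint torques, N m; "eef_pos": TCP position; "eef_rot": TCP orientation; "wrist_force": force on the tool from outside, world axes, zero at the start; "moment": the same for the moment, N m; "finger_gap": finger opening in mm.
Only numpy, scipy, OpenCV 4.12 (cv2) and the standard library are available. Lean on these libraries where they do the work, as an engineer would, in place of code of your own. Each camera call takes 0.05 s, during which the arm holds its last target. There are 200 camera calls.

## Task

Shut the bamboo organiser's drawer, which has the retainer case in it, and lock it: push the headed steel pin from the stand down through the fork on the organiser and the drawer's steel tongue inside it, until the underside of the pin's head sits flush on the fork. The tongue's hole is out of sight and lines up somewhere in the last 30 mm of the drawer's travel, and a spring catch in the fork keeps the pin from falling, so feel for the place: if the pin, pushed, stops hard on the tongue, move the drawer a little and push again. Leave everything else standing where it is.

Things in the scene. Friction and masses are not known exactly. Their poses are not given: they have to be found in the camera images.
- pin: headed steel pin, 108 mm long, 0.15 kg, upright in one of the stand's holes. Origin: centre of its head's underside; z up along the pin. Shank 18 mm across, reaching 68 mm below the origin (last 8 mm taper to a flat 12 mm tip); head flange 40 mm across, z 0 to 6 mm; round grip knob 24 mm across, z 6 to 40 mm.
- organiser: fixed bamboo two-tier organiser, 250 mm wide (y). Origin on the table; front is the -x side. Drawer case x -100 to 160 mm, top 75 mm above the table. Raised tier behind, x 75 to 160 mm, board top 169 mm, front lip to 189 mm. On the drawer top, in the middle, stands a wooden fork: two blocks 60 mm wide, one above the other with a 12 mm gap.
- fork_hole (a point): centre of the fork's upper hole at its top face, (-15, 0, 147) mm in the organiser's frame, axes as there; the seated pin's origin comes here. Upper block x -77 to 15 mm, 117 to 147 mm high, hole 19.5 mm; lower block x -45 to 15 mm, 75 to 105 mm high, hole 20.5 mm. A hidden spring catch in the upper hole grips the pin (5 to 12 N moves it). Tongue's top 33 mm down.
- drawer_edge (a point): middle of the top edge of the drawer's front panel, 125 mm up. Panel 14 mm thick, 250 mm wide, 50 mm above the drawer top: pinch it from above 70 to 110 mm from the middle, or push it. A steel tongue (38 mm wide, 6 mm thick, underside 108 mm up) runs back from it through the fork's gap; its 20.5 mm hole is hidden under the fork. Where the tongue is clamped on the drawer varies by 20 mm.
- drawer (a joint): drawer opening in m: 0 pushed in to the stop, at most 0.064, growing as it comes out towards the organiser's -x; slides with about 2.5 N friction and stays where left. Starts 36 to 54 mm out; the tongue's hole lies under the fork's holes at some opening between 4 and 24 mm, unknown beforehand.
- stand: fixed wooden stand, 80 mm (x) by 150 mm (y), 75 mm tall, with two 22 mm square holes at y = -35 and +35 mm; origin at the centre of its underside.
- jar: round glass jar, metal lid, 54 mm across, 45 mm tall, standing on the organiser's drawer top beside the fork; origin at the centre of its underside. Bystander.
- cup: pale blue ceramic cup, 68 mm across, 75 mm tall, on the organiser's raised tier; origin at the centre of its underside. Bystander.
- elastic_holder: black hair elastic holder, a round 64 mm foot with a knobbed post, 80 mm tall, on the raised tier; origin at the centre of its underside. Bystander.
- scraper: stainless tongue scraper standing in the other hole of the stand: a 16 mm handle in the hole, a 30 mm collar on the stand's top and a wire loop 44 mm wide reaching 95 mm above the stand; origin at the underside of the collar. Bystander.
- hairbrush: hairbrush 190 mm long lying on the table left of the organiser; origin at the middle of its underside. Bystander.
- lotion: white lotion bottle, 60 mm across, 150 mm tall, upright on the table; origin at its underside. Bystander.
- dish: shallow white ceramic dish, 100 mm across, 25 mm tall, on the table; origin at its underside. Bystander.
Not all that is in view belongs to the job. Leave any green or orange look-alike of the pin alone.

How it is judged (in metres and radians):
At the end, for the whole second after the job is handed in: The pin is down through the fork and the drawer's tongue with the underside of its head within 3 mm of the fork's top face and within 4 mm of the hole's centre, upright within 0.08 rad and at rest; the drawer is less than 30 mm from its stop (value of joint drawer below 0.03 m and horizontal distance between pin and fork_hole below 0.004 m and z of pin in the frame of fork_hole between -0.003 and 0.003 m and angle between the z axis of pin and the z axis of fork_hole, either way round below 0.08 rad and linear speed of pin below 0.02 m/s); the robot touches nothing.
It fails at once if a bystander is moved by more than 30 mm (distance of any of jar, cup, elastic_holder, scraper, hairbrush, lotion, dish from where it was at the start of the episode above 0.03 m).
It fails at once if a standing bystander is tipped over (angle between any of jar, cup, elastic_holder, scraper, lotion, dish's own z axis and vertical above 0.5 rad).
It also fails if it takes over 72 s, if anything falls off the work surface, if the arm or the gripper's body presses on something with over 40 N, if the wrist force passes 120 N, or if a joint passes its speed limit or range.

## Working session

There is one attempt and no reset: what is moved stays moved. The work goes in short steps, Python scripts to look and compute and a tool call to move; the robot and the scene stay as the last step left them, time stands still between calls to the robot, and variables do not carry over. Pictures are saved under pics/ and viewed, about 8 in all and at most 12, crops included, and the job is handed in when it is done.

Besides the shell and the picture viewer there is one more tool, called by a JSON object that holds its "name" and its "arguments", one argument or row to a line. servo_tool: Moves the arm, as the interface text tells. Its arguments: {"type":"object","properties":{"dp":{"type":"array"},"angular":{"type":"array"},"jaw":{"type":"array"},"newtons":{"type":"number"}},"required":["dp","angular","jaw"]}

```bash
mkdir -p pics
cat > h.py <<'E'
from cell import *
import numpy as np, cv2
def snap(n,f):
    c=camera(n); cv2.imwrite('pics/'+f,c['frame'][:,:,::-1]); np.savez('pics/'+f+'.npz',**{k:np.array(v) for k,v in c.items()}); return c
def ray(c,u,v,E=None):
    K=np.array(c['K']);E=np.array(c['extrinsics']) if E is None else E
    d=np.array([(u-K[0,2])/K[0,0],-(v-K[1,2])/K[1,1],-1]); return E[:3,3],E[:3,:3]@d
def plane(c,u,v,z,E=None):
    o,d=ray(c,u,v,E); return o+d*(z-o[2])/d[2]
E
python3 - <<'E'
from h import *
print(read_state())
for n in('top','side'):
    c=snap(n,n+'1.png'); print({k:np.round(v,2).tolist() for k,v in c.items() if k!='frame'})
a=cv2.imread('pics/top1.png')
E
```

```text
{'clock': 0.0, 'joints': array([-1.33358196e+00,  3.00441187e-01,  1.52158889e+00, -2.20783802e-05,
        1.32068030e+00, -6.66310446e-02]), 'qd': array([-0.00100895,  0.00123839, -0.0017703 ,  0.00046015, -0.00020384,
       -0.0001855 ]), 'effort': array([-1.64290061e-03, -5.31811845e+01, -3.52738380e+01,  7.07996939e-02,
        2.44465994e-02, -1.35130986e-04]), 'eef_pos': array([ 164.46931426, -524.55960189,  204.89943173]), 'eef_rot': array([-1.61829673,  1.5696784 ,  1.82714682]), 'wrist_force': array([ 0.27490659, -0.39987027,  0.51413962]), 'moment': array([-0.0016719 , -0.02896567, -0.00490209]), 'finger_gap': 94.32348411946478}
{'K': [[389.42, 0.0, 256.21], [0.0, 389.42, 192.36], [0.0, 0.0, 1.0]], 'extrinsics': [[0.02, 0.99, -0.16, 385.36], [-1.0, 0.02, 0.0, -37.78], [0.01, 0.16, 0.99, 1406.97], [0.0, 0.0, 0.0, 1.0]]}
{'K': [[401.45, 0.0, 255.9], [0.0, 401.45, 194.28], [0.0, 0.0, 1.0]], 'extrinsics': [[0.99, 0.07, -0.07, 507.88], [-0.1, 0.75, -0.66, -798.49], [0.01, 0.66, 0.75, 970.22], [0.0, 0.0, 0.0, 1.0]]}
```

View pics/top1.png

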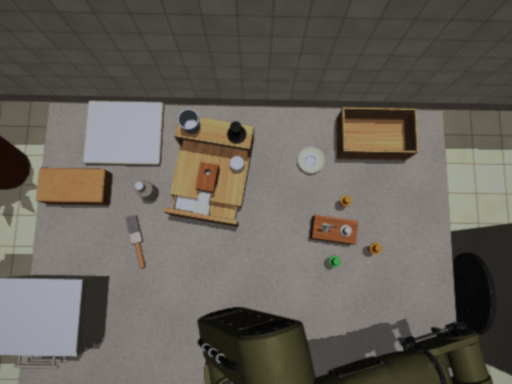

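View pics/side1.png

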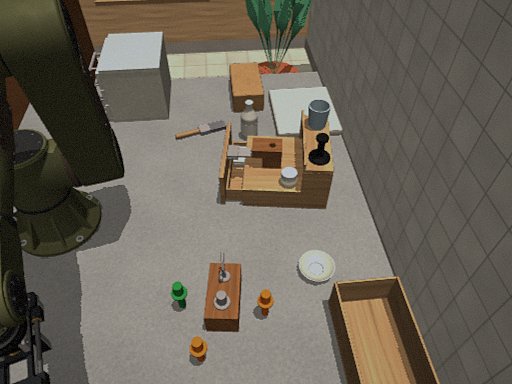

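Top view: organiser around (210,175), fork hole near (208,172), stand at (334,230), with the silver pin at (346,231) and the scraper at (326,228). The orange and green look-alikes are around the stand. Next I'll enlarge the relevant crops.

Run:
```python
from h import *
t=cv2.imread('pics/top1.png'); s=cv2.imread('pics/side1.png')
r=lambda a,f:cv2.resize(a,None,fx=f,fy=f,interpolation=cv2.INTER_CUBIC)
A=r(t[105:230,160:260],4) #500x400
B=r(t[205:255,300:385],4) #200x340
C=r(s[255:345,190:290],4)
o=np.zeros((560,800,3),np.uint8);o[:500,:400]=A;o[:200,400:740]=B;o[200:560,400:800]=C
cv2.imwrite('pics/crop1.png',o)
```

```text
(no output)
```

View pics/crop1.png

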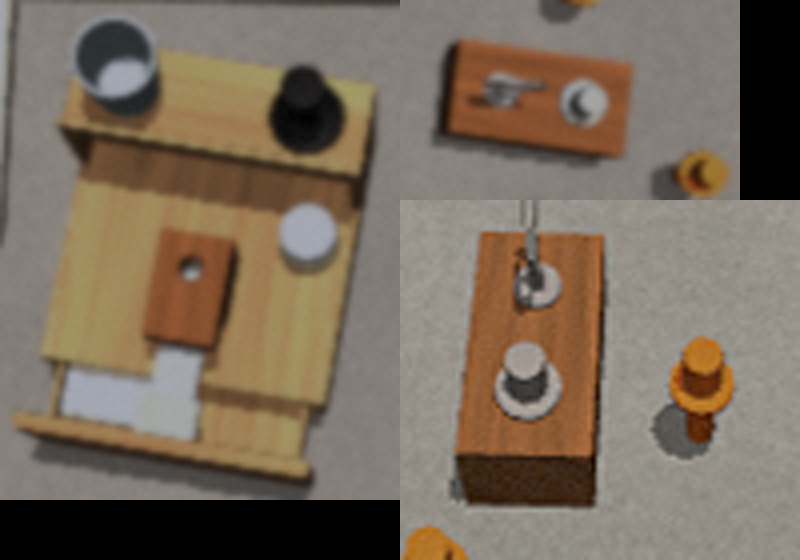

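Run:
```python
from h import *
t=dict(np.load('pics/top1.png.npz'));s=dict(np.load('pics/side1.png.npz'))
T=lambda x,y,z:plane(t,160+x/4-.4,105+y/4-.4,z).round(1)
print('hole',T(190,267,147)); print('fork',[T(*p,147) for p in((160,230),(237,240),(225,347),(145,335))])
print('panel',T(15,417,125),T(310,468,125)); print('tierlip',T(78,150-70,189))
print('jar',T(308,230,120)); 
print('elastic post',T(304,80,249),'cup',T(115,50,244))
print('pin top',plane(t,300+192/4-.4,205+97/4-.4,115).round(1), 'side knob',plane(s,190+127/4-.4,255+158/4-.4,115).round(1),'flange',plane(s,190+128/4-.4,255+188/4-.4,81).round(1))
print('stand corners',[plane(t,300+x/4-.4,205+y/4-.4,75).round(1) for x,y in((58,40),(233,65),(222,157),(48,132))])
print('scraper',plane(t,300+100/4,205+92/4,75).round(1), 'side collar', plane(s,190+138/4-.4,255+86/4-.4,78).round(1))
print('side hole',plane(s,271.,146,147).round(1))
```

```text
hole [658.  121.1 147. ]
fork [array([688.9, 147.1, 147. ]), array([681.6,  83. , 147. ]), array([591.6,  89.9, 147. ]), array([600.4, 155.8, 147. ])]
panel [533.4 263.6 125. ] [495.5  18.8 125. ]
tierlip [802.8 212.7 189. ]
jar [697.8  25.7 120. ]
elastic post [785.6  25.5 249. ] cup [808.9 173.8 244. ]
pin top [ 478.8 -347.6  115. ] side knob [ 479.4 -351.3  115. ] flange [ 477.9 -353.1   81. ]
stand corners [array([ 528.6, -243. ,   75. ]), array([ 509.7, -393. ,   75. ]), array([ 431.3, -381.7,   75. ]), array([ 449.8, -233.9,   75. ])]
scraper [ 483.3 -279.9   75. ] side collar [ 487.4 -283.3   78. ]
side hole [654.9 110.7 147. ]
```

```bash
cat >> h.py <<'E'
from scipy.spatial.transform import Rotation as Ro
def tool():
    s=read_state(); E=np.eye(4);E[:3,:3]=Ro.from_euler('xyz',s['eef_rot']).as_matrix();E[:3,3]=s['eef_pos'];return s,E
def wsnap(f):
    s,E=tool();c=snap('wrist',f);return s,c,E@np.array(c['T_tool_cam'])
E
python3 - <<'E'
from h import *
s,E=tool();print(E.round(3));c=camera('wrist');print(np.array(c['T_tool_cam']).round(2),np.array(c['K']).round(1))
E
```

```text
[[-0.00000e+00  2.99000e-01 -9.54000e-01  1.64489e+02]
 [ 1.00000e-03 -9.54000e-01 -2.99000e-01 -5.24598e+02]
 [-1.00000e+00 -1.00000e-03 -0.00000e+00  2.04964e+02]
 [ 0.00000e+00  0.00000e+00  0.00000e+00  1.00000e+00]]
[[   0.      0.23   -0.97 -178.75]
 [   1.      0.      0.      1.  ]
 [   0.     -0.97   -0.23  -65.82]
 [   0.      0.      0.      1.  ]] [[278.    0.  258.7]
 [  0.  278.  191. ]
 [  0.    0.    1. ]]
```

{"name": "servo_tool", "arguments": {
  "dp": [
    [39.2,21.7,0],
    [39.2,21.7,0],
    [39.2,21.7,0],
    [39.2,21.7,0],
    [39.2,21.7,0],
    [39.2,21.7,0],
    [39.2,21.7,0],
    [39.2,21.7,0],
    [0,0,0],
    [0,0,0]
  ],
  "angular": [
    [0,0,8.1],
    [0,0,8.1],
    [0,0,8.1],
    [0,0,8.1],
    [0,0,8.1],
    [0,0,8.1],
    [0,0,8.1],
    [0,0,8.1],
    [0,0,0],
    [0,0,0]
  ],
  "jaw": [0,0,0,0,0,0,0,0,0,0],
  "newtons": 40
}}

```text
clock: 1.4
eef_pos: [477.7, -351.3, 205.1]
eef_rot: [-1.899, 1.57, 2.677]
wrist_force: [0.2, -0.1, 0.2]
finger_gap: 46.8
```

Run:
```python
from h import *
s,c,W=wsnap('w1.png');np.save('pics/w1W.npy',W);print(s['clock'],s['eef_pos'].round(1),tool()[1].round(3)[:3,:3].tolist(),s['finger_gap'])
```

```text
1.4 [ 477.7 -351.3  205.1] [[-0.0, 0.991, -0.137], [0.0, -0.137, -0.991], [-1.0, -0.0, -0.0]] 46.76645733858611
```

View pics/w1.png

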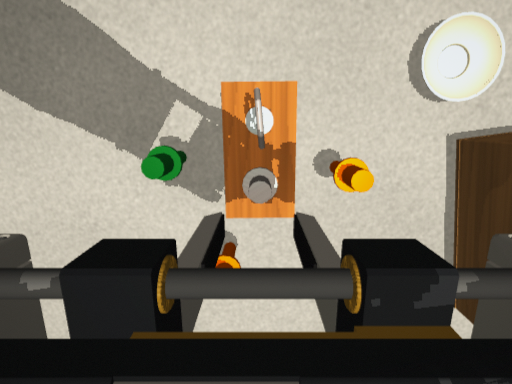

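Run:
```python
from h import *
c=dict(np.load('pics/w1.png.npz'));W=np.load('pics/w1W.npy')
g=c['frame'].astype(int);
m=((g.max(2)-g.min(2)<25)).astype(np.uint8);m[:160]=0;m[212:]=0;m[:,:228]=0;m[:,:]*=1;m[:,292:]=0
n,l,st,ce=cv2.connectedComponentsWithStats(m);print(st[1:],ce[1:])
for u,v,z in((260,188,115),(260,184,81),(259,120,78)):print(plane(c,u,v,z,W).round(1))
P=[plane(c,u,v,75,W)for u,v in((222,82),(296,82),(295,217),(226,217))];print(np.round(P,1),np.mean(P,0))
```

```text
[[243 168  34  35 905]] [[259.58895028 184.42762431]]
[ 479.8 -346.6  115. ]
[ 479.5 -349.6   81. ]
[ 487.8 -281.1   78. ]
[[ 454.7 -237.6   75. ]
 [ 531.3 -248.2   75. ]
 [ 514.4 -395.4   75. ]
 [ 434.7 -384.4   75. ]] [ 483.79016305 -316.39324755   75.        ]
```

{"name": "servo_tool", "arguments": {
  "dp": [
    [1.8,1.5,-40],
    [0,0,-40],
    [0,0,-25],
    [0,0,-13],
    [0,0,0],
    [0,0,0],
    [0,0,0],
    [0,0,0],
    [0,0,0]
  ],
  "angular": [
    [0,0,0],
    [0,0,0],
    [0,0,0],
    [0,0,0],
    [0,0,0],
    [0,0,0],
    [0,0,0],
    [0,0,0],
    [0,0,0]
  ],
  "jaw": [0,0,0,0,0,1,1,1,1],
  "newtons": 45
}}

```text
clock: 2.58
eef_pos: [480.1, -349.9, 88.1]
eef_rot: [0.923, 1.57, -0.784]
wrist_force: [-1.5, 0.1, 5.5]
finger_gap: 23.2
```

{"name": "servo_tool", "arguments": {
  "dp": [
    [0,0,20],
    [0,0,45],
    [0,0,60],
    [0,0,57],
    [0,0,0]
  ],
  "angular": [
    [0,0,0],
    [0,0,0],
    [0,0,0],
    [0,0,0],
    [0,0,0]
  ],
  "jaw": [1,1,1,1,1]
}}

```text
clock: 3.2
eef_pos: [480.8, -350.4, 274.0]
eef_rot: [1.024, 1.563, -0.683]
wrist_force: [0.2, -0.0, -2.3]
finger_gap: 23.1
```

{"name": "servo_tool", "arguments": {
  "dp": [
    [21.5,48.8,0],
    [21.5,48.8,0],
    [21.5,48.8,0],
    [21.5,48.8,0],
    [21.5,48.8,0],
    [21.5,48.8,0],
    [21.5,48.8,0],
    [21.5,48.8,0],
    [0,0,0],
    [0,0,0]
  ],
  "angular": [
    [0,0,0],
    [0,0,0],
    [0,0,0],
    [0,0,0],
    [0,0,0],
    [0,0,0],
    [0,0,0],
    [0,0,0],
    [0,0,0],
    [0,0,0]
  ],
  "jaw": [1,1,1,1,1,1,1,1,1,1]
}}

```text
clock: 4.45
eef_pos: [651.6, 40.4, 268.1]
eef_rot: [-1.324, 1.569, -3.031]
wrist_force: [-0.7, 0.0, -1.1]
finger_gap: 22.9
```

Run:
```python
from h import *
s,c,W=wsnap('w2.png');np.save('pics/w2W.npy',W);print(s['clock'],s['eef_pos'].round(1),s['finger_gap'],s['wrist_force'])
snap('side','s2.png');snap('top','t2.png')
a=cv2.imread('pics/w2.png');b=cv2.imread('pics/s2.png')[0:220,180:380]
b=cv2.resize(b,(288,316));o=np.zeros((384,800,3),np.uint8);o[:,:512]=a;o[:316,512:]=b
cv2.imwrite('pics/v2.png',o)
```

```text
4.45 [651.6  40.4 268.1] 22.91975556875724 [-0.68387332  0.02663588 -1.08588653]
```

View pics/v2.png

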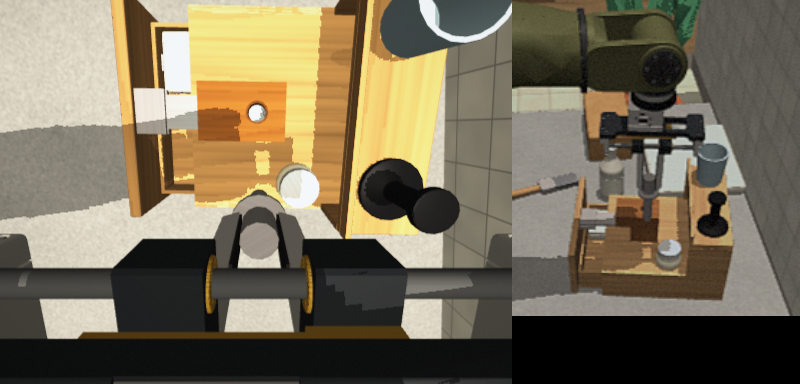

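Run:
```python
from h import *
c=dict(np.load('pics/w2.png.npz'));W=np.load('pics/w2W.npy');g=c['frame'].astype(int)
H=cv2.cvtColor(c['frame'],cv2.COLOR_RGB2HSV)
m=(H[:,:,1]<110).astype(np.uint8);m[:98]=0;m[128:]=0;m[:,:240]=0;m[:,275:]=0
n,l,st,ce=cv2.connectedComponentsWithStats(m);print(st[1:],ce[1:])
P=lambda u,v,z:plane(c,u,v,z,W).round(1)
print('hole',P(257,112.5,147))
print('fork',P(197,82,147),P(286,82,147),P(286,138,147),P(197,142,147))
print('panel ends', P(118,0,125),P(136,215,125),P(113,0,125),P(131,215,125))
print('knobtop',P(259,240,295),P(259,240,298))
print('case front edge',P(186,8,75),P(196,207,75))
```

```text
[[248 104  18  18 251]] [[256.59760956 112.51394422]]
hole [660.4 118.2 147. ]
fork [604.1 156.  147. ] [693.6 143.7 147. ] [687.2  88.2 147. ] [592.9  96.9 147. ]
panel ends [534.4 248.6 125. ] [498.1  20.3 125. ] [529.3 249.3 125. ] [492.1  21.1 125. ]
knobtop [652.   40.1 295. ] [652.2  41.4 298. ]
case front edge [592.8 251.6  75. ] [558.5   7.3  75. ]
```

{"name": "servo_tool", "arguments": {
  "dp": [
    [3,30,0],
    [3,30,0],
    [2.6,18.2,0],
    [0,0,-20],
    [0,0,-8],
    [0,0,0],
    [0,0,0]
  ],
  "angular": [
    [0,0,0],
    [0,0,0],
    [0,0,0],
    [0,0,0],
    [0,0,0],
    [0,0,0],
    [0,0,0]
  ],
  "jaw": [1,1,1,1,1,1,1]
}}

```text
clock: 5.48
eef_pos: [660.8, 118.5, 242.3]
eef_rot: [1.821, 1.57, 0.114]
wrist_force: [1.0, 0.2, -1.1]
finger_gap: 23.4
```

{"name": "servo_tool", "arguments": {
  "dp": [
    [0,0,-6],
    [0,0,-6],
    [0,0,-5],
    [0,0,-4],
    [0,0,0]
  ],
  "angular": [
    [0,0,0],
    [0,0,0],
    [0,0,0],
    [0,0,0],
    [0,0,0]
  ],
  "jaw": [1,1,1,1,1]
}}

```text
clock: 6.1
eef_pos: [660.4, 119.0, 220.1]
eef_rot: [-1.519, 1.57, 3.057]
wrist_force: [0.2, 0.6, -2.5]
finger_gap: 22.9
```

{"name": "servo_tool", "arguments": {
  "dp": [
    [0,0,-4],
    [0,0,-4],
    [0,0,-4],
    [0,0,-4],
    [0,0,0]
  ],
  "angular": [
    [0,0,0],
    [0,0,0],
    [0,0,0],
    [0,0,0],
    [0,0,0]
  ],
  "jaw": [1,1,1,1,1]
}}

```text
clock: 6.72
eef_pos: [660.0, 119.0, 203.4]
eef_rot: [-1.411, 1.569, -3.118]
wrist_force: [-4.4, 1.7, -2.1]
finger_gap: 23.3
```

{"name": "servo_tool", "arguments": {
  "dp": [
    [0,0,0],
    [0,0,0],
    [0,0,20],
    [0,0,30],
    [-40,6,10],
    [-60,8,0],
    [-60,8,0],
    [-25,4,0],
    [0,0,0]
  ],
  "angular": [
    [0,0,0],
    [0,0,0],
    [0,0,0],
    [0,0,0],
    [0,0,0],
    [0,0,0],
    [0,0,0],
    [0,0,0],
    [0,0,0]
  ],
  "jaw": [0,0,0,0,0,1,1,1,1]
}}

```text
clock: 7.85
eef_pos: [475.0, 145.1, 265.7]
eef_rot: [1.848, 1.568, 0.142]
wrist_force: [0.6, 0.6, 0.2]
finger_gap: 10.7
```

Run:
```python
from h import *
c=dict(np.load('pics/w2.png.npz'));W=np.load('pics/w2W.npy');g=c['frame']
for r in(30,60,190):
    print(r,[(u,*g[r,u].tolist()) for u in range(104,156,2)])
print(read_state()['clock'],read_state()['eef_pos'])
```

```text
30 [(104, 217, 212, 194), (106, 214, 208, 191), (108, 214, 208, 191), (110, 222, 215, 199), (112, 218, 212, 195), (114, 234, 180, 98), (116, 242, 194, 106), (118, 243, 207, 114), (120, 243, 205, 113), (122, 243, 205, 112), (124, 240, 191, 104), (126, 113, 78, 41), (128, 71, 48, 28), (130, 67, 47, 25), (132, 77, 53, 29), (134, 74, 52, 27), (136, 79, 56, 30), (138, 79, 55, 29), (140, 87, 61, 33), (142, 79, 55, 30), (144, 85, 59, 32), (146, 80, 56, 30), (148, 82, 57, 30), (150, 76, 54, 27), (152, 244, 207, 113), (154, 236, 192, 104)]
60 [(104, 216, 209, 193), (106, 221, 215, 198), (108, 225, 218, 200), (110, 220, 214, 197), (112, 220, 214, 198), (114, 224, 216, 200), (116, 223, 177, 118), (118, 240, 190, 102), (120, 244, 205, 112), (122, 244, 206, 114), (124, 244, 207, 117), (126, 244, 210, 117), (128, 165, 116, 61), (130, 73, 52, 27), (132, 68, 49, 26), (134, 79, 54, 29), (136, 75, 52, 29), (138, 79, 56, 30), (140, 84, 58, 33), (142, 88, 61, 33), (144, 80, 56, 30), (146, 86, 59, 33), (148, 84, 58, 32), (150, 81, 57, 30), (152, 107, 75, 39), (154, 245, 205, 114)]
190 [(104, 133, 130, 118), (106, 141, 136, 123), (108, 139, 135, 122), (110, 137, 133, 121), (112, 143, 138, 124), (114, 144, 137, 125), (116, 137, 133, 120), (118, 142, 137, 125), (120, 140, 136, 123), (122, 137, 132, 119), (124, 136, 133, 120), (126, 141, 137, 125), (128, 159, 120, 77), (130, 192, 138, 72), (132, 198, 141, 75), (134, 195, 140, 76), (136, 190, 135, 70), (138, 164, 115, 61), (140, 68, 47, 25), (142, 62, 44, 23), (144, 62, 43, 25), (146, 67, 47, 26), (148, 66, 46, 25), (150, 68, 49, 26), (152, 70, 49, 27), (154, 69, 48, 26)]
7.85 [475.01303324 145.09735833 265.68530139]
```

Run:
```python
from h import *
c=dict(np.load('pics/w2.png.npz'));W=np.load('pics/w2W.npy')
O=np.array([660.2,118.8])
for yaw in(-7,-8,-9):
    a=np.radians(yaw);ex=np.array([np.cos(a),np.sin(a)]);ey=np.array([-ex[1],ex[0]])
    for n,p in(('o',(113,30)),('i',(125,30)),('o',(127.2,190)),('i',(138.8,190))):
        d=plane(c,*p,125,W)[:2]-O; print(yaw,n,(d@ex-15).round(1),(d@ey).round(1))
```

```text
-7 o -164.6 85.8
-7 i -152.0 85.6
-7 o -170.7 -86.3
-7 i -156.9 -86.5
-8 o -166.1 83.2
-8 i -153.5 83.2
-8 o -169.2 -89.0
-8 i -155.4 -88.9
-9 o -167.5 80.5
-9 i -154.9 80.8
-9 o -167.6 -91.7
-9 i -153.8 -91.4
```

{"name": "servo_tool", "arguments": {
  "dp": [
    [0,0,-50],
    [0,0,-55],
    [0,0,-53],
    [5,-0.8,0],
    [4.9,-0.8,0],
    [3,-0.4,0],
    [3,-0.4,0],
    [3,-0.4,0],
    [0,0,0]
  ],
  "angular": [
    [0,0,0],
    [0,0,0],
    [0,0,0],
    [0,0,0],
    [0,0,0],
    [0,0,0],
    [0,0,0],
    [0,0,0],
    [0,0,0]
  ],
  "jaw": [1,1,1,1,1,1,1,1,1]
}}

```text
clock: 8.98
eef_pos: [494.6, 142.1, 106.7]
eef_rot: [2.006, 1.571, 0.299]
wrist_force: [0.6, 0.3, 0.7]
finger_gap: 0.4
```

{"name": "servo_tool", "arguments": {
  "dp": [
    [1.5,-0.2,0],
    [1.5,-0.2,0],
    [1.5,-0.3,0]
  ],
  "angular": [
    [0,0,0],
    [0,0,0],
    [0,0,0]
  ],
  "jaw": [1,1,1]
}}

```text
clock: 9.35
eef_pos: [498.9, 141.5, 106.5]
eef_rot: [-1.566, 1.57, 3.01]
wrist_force: [-2.8, 0.6, 0.9]
finger_gap: 0.7
```

{"name": "servo_tool", "arguments": {
  "dp": [
    [1.5,-0.2,0],
    [1.5,-0.2,0],
    [1.5,-0.3,0]
  ],
  "angular": [
    [0,0,0],
    [0,0,0],
    [0,0,0]
  ],
  "jaw": [1,1,1]
}}

```text
clock: 9.72
eef_pos: [503.5, 140.7, 106.5]
eef_rot: [-2.8, 1.571, 1.777]
wrist_force: [-2.1, 1.5, 2.4]
finger_gap: 0.6
```

{"name": "servo_tool", "arguments": {
  "dp": [
    [1.5,-0.2,0],
    [1.5,-0.2,0],
    [1.5,-0.3,0]
  ],
  "angular": [
    [0,0,0],
    [0,0,0],
    [0,0,0]
  ],
  "jaw": [1,1,1]
}}

```text
clock: 10.1
eef_pos: [508.0, 140.0, 106.4]
eef_rot: [-2.855, 1.571, 1.722]
wrist_force: [-2.6, 1.3, 2.0]
finger_gap: 0.4
```

{"name": "servo_tool", "arguments": {
  "dp": [
    [5,-0.8,0],
    [5,-0.8,0],
    [5,-0.8,0],
    [5.4,-0.8,0],
    [0,0,0],
    [-15,2,0],
    [0,0,60],
    [0,0,60],
    [0,0,40],
    [0,0,0]
  ],
  "angular": [
    [0,0,0],
    [0,0,0],
    [0,0,0],
    [0,0,0],
    [0,0,0],
    [0,0,0],
    [0,0,0],
    [0,0,0],
    [0,0,0],
    [0,0,0]
  ],
  "jaw": [1,1,1,1,1,1,1,1,1,1]
}}

```text
clock: 11.35
eef_pos: [514.3, 138.8, 269.5]
eef_rot: [1.852, 1.565, 0.145]
wrist_force: [0.1, 0.6, -0.5]
finger_gap: 0.6
```

{"name": "servo_tool", "arguments": {
  "dp": [
    [50,-6.6,0],
    [50,-6.6,0],
    [45.7,-6.6,-10],
    [0,0,-15],
    [0,0,-8],
    [0,0,-3],
    [0,0,-3],
    [0,0,-3],
    [0,0,0]
  ],
  "angular": [
    [0,0,0],
    [0,0,0],
    [0,0,0],
    [0,0,0],
    [0,0,0],
    [0,0,0],
    [0,0,0],
    [0,0,0],
    [0,0,0]
  ],
  "jaw": [1,1,1,1,1,1,1,1,1]
}}

```text
clock: 12.48
eef_pos: [658.8, 119.0, 224.4]
eef_rot: [-1.199, 1.571, -2.906]
wrist_force: [-0.5, -0.1, -0.0]
finger_gap: 0.4
```

{"name": "servo_tool", "arguments": {
  "dp": [
    [0,0,-2],
    [0,0,-2],
    [0,0,-1]
  ],
  "angular": [
    [0,0,0],
    [0,0,0],
    [0,0,0]
  ],
  "jaw": [1,1,1]
}}

```text
clock: 12.85
eef_pos: [659.0, 119.0, 219.3]
eef_rot: [-1.479, 1.571, 3.097]
wrist_force: [-0.1, -0.0, 3.0]
finger_gap: 0.3
```

{"name": "servo_tool", "arguments": {
  "dp": [
    [0,0,-1.5],
    [0,0,-1.5],
    [0,0,0]
  ],
  "angular": [
    [0,0,0],
    [0,0,0],
    [0,0,0]
  ],
  "jaw": [1,1,1]
}}

```text
clock: 13.22
eef_pos: [658.9, 119.0, 215.9]
eef_rot: [-1.285, 1.57, -2.992]
wrist_force: [0.3, -0.5, -0.2]
finger_gap: 0.3
```

{"name": "servo_tool", "arguments": {
  "dp": [
    [0,0,-1],
    [0,0,-1],
    [0,0,0]
  ],
  "angular": [
    [0,0,0],
    [0,0,0],
    [0,0,0]
  ],
  "jaw": [1,1,1]
}}

```text
clock: 13.6
eef_pos: [659.0, 119.0, 214.3]
eef_rot: [-1.061, 1.571, -2.768]
wrist_force: [-0.0, -0.3, 1.5]
finger_gap: 0.5
```

Run:
```python
from h import *
s,c,W=wsnap('w3.png');np.save('pics/w3W.npy',W);snap('side','s3.png')
a=cv2.imread('pics/w3.png')[40:330,100:420];b=cv2.imread('pics/s3.png')[70:220,200:350]
o=np.zeros((400,800,3),np.uint8);o[:290,:320]=a;o[:400,400:800]=cv2.resize(b,(400,400),interpolation=cv2.INTER_CUBIC)
cv2.imwrite('pics/v3.png',o)
```

```text
(no output)
```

View pics/v3.png

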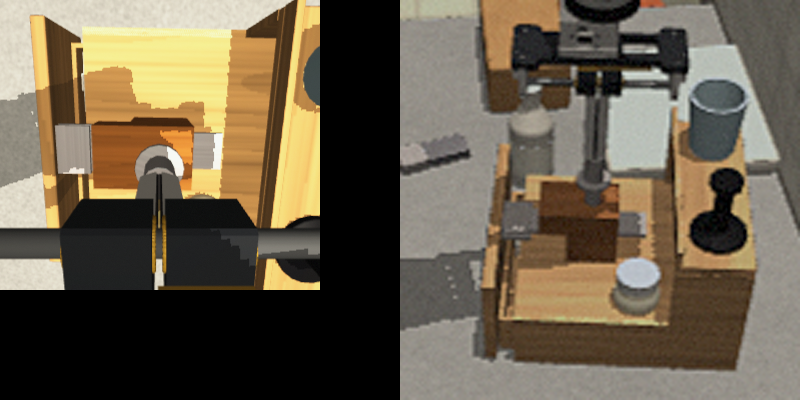

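{"name": "servo_tool", "arguments": {
  "dp": [
    [0,0,-2],
    [0,0,-2],
    [0,0,-2]
  ],
  "angular": [
    [0,0,0],
    [0,0,0],
    [0,0,0]
  ],
  "jaw": [1,1,1]
}}

```text
clock: 14.08
eef_pos: [659.0, 119.0, 208.4]
eef_rot: [1.852, 1.571, 0.145]
wrist_force: [-0.6, 0.2, 2.9]
finger_gap: 0.4
```

{"name": "servo_tool", "arguments": {
  "dp": [
    [0,0,-2],
    [0,0,-2],
    [0,0,-2]
  ],
  "angular": [
    [0,0,0],
    [0,0,0],
    [0,0,0]
  ],
  "jaw": [1,1,1]
}}

```text
clock: 14.45
eef_pos: [659.0, 119.0, 202.3]
eef_rot: [-1.596, 1.571, 2.98]
wrist_force: [-0.5, -0.0, 3.6]
finger_gap: 0.3
```

Run:
```python
from h import *
snap('side','s4.png')
o=np.hstack([cv2.resize(cv2.imread('pics/'+f)[90:170,240:310],(350,400),interpolation=cv2.INTER_CUBIC) for f in('s3.png','s4.png')])
cv2.imwrite('pics/v4.png',o)
s=dict(np.load('pics/s3.png.npz'))
K,E=s['K'],np.linalg.inv(s['extrinsics'])
for z in(147,160,175,182,190,210,222):
    q=E[:3]@[660,119,z,1];print(z,(K[0,2]+K[0,0]*q[0]/-q[2]-240)*5,(K[1,2]-K[1,1]*q[1]/-q[2]-90)*5)
```

```text
147 161.42387570008793 270.3759953246275
160 162.20847413784526 254.27302637067115
175 163.1295139412984 235.36975732675188
182 163.56522749619984 226.427244176395
190 164.0678656751183 216.1111810787733
210 165.34678531498315 189.86284528777034
222 166.1298366065023 173.79162970807357
```

View pics/v4.png

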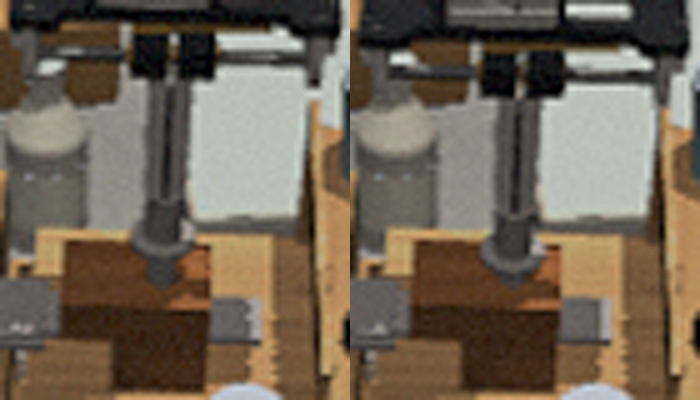

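The pin's flange went from row 240 to row 255 in the enlarged view, about z = 162. That is below the 182 mm tongue stop, so the pin is already through the tongue. I'll keep pressing.

{"name": "servo_tool", "arguments": {
  "dp": [
    [0,0,-2],
    [0,0,-2],
    [0,0,-2],
    [0,0,-2],
    [0,0,-2]
  ],
  "angular": [
    [0,0,0],
    [0,0,0],
    [0,0,0],
    [0,0,0],
    [0,0,0]
  ],
  "jaw": [1,1,1,1,1]
}}

```text
clock: 15.12
eef_pos: [659.0, 119.0, 192.3]
eef_rot: [-1.526, 1.571, 3.05]
wrist_force: [-0.8, -0.5, 2.3]
finger_gap: 0.6
```

{"name": "servo_tool", "arguments": {
  "dp": [
    [0,0,-1],
    [0,0,-1],
    [0,0,-1]
  ],
  "angular": [
    [0,0,0],
    [0,0,0],
    [0,0,0]
  ],
  "jaw": [1,1,1]
}}

```text
clock: 15.5
eef_pos: [659.0, 119.0, 189.4]
eef_rot: [1.858, 1.571, 0.151]
wrist_force: [-1.2, 0.2, 2.5]
finger_gap: 0.3
```

{"name": "servo_tool", "arguments": {
  "dp": [
    [0,0,-1],
    [0,0,-1],
    [0,0,0]
  ],
  "angular": [
    [0,0,0],
    [0,0,0],
    [0,0,0]
  ],
  "jaw": [1,1,1]
}}

```text
clock: 15.88
eef_pos: [658.9, 119.0, 187.4]
eef_rot: [-1.373, 1.571, -3.08]
wrist_force: [-2.3, 0.5, 3.8]
finger_gap: 0.2
```

{"name": "servo_tool", "arguments": {
  "dp": [
    [0,0,-1],
    [0,0,-1],
    [0,0,0]
  ],
  "angular": [
    [0,0,0],
    [0,0,0],
    [0,0,0]
  ],
  "jaw": [1,1,1]
}}

```text
clock: 16.25
eef_pos: [659.1, 119.0, 187.3]
eef_rot: [1.831, 1.569, 0.124]
wrist_force: [-7.7, 0.1, 15.0]
finger_gap: 0.5
```

{"name": "servo_tool", "arguments": {
  "dp": [
    [0,0,-1],
    [0,0,0]
  ],
  "angular": [
    [0,0,0],
    [0,0,0]
  ],
  "jaw": [1,1]
}}

```text
clock: 16.5
eef_pos: [659.2, 119.1, 187.2]
eef_rot: [1.837, 1.568, 0.131]
wrist_force: [-9.7, -0.4, 20.6]
finger_gap: 0.2
```

{"name": "servo_tool", "arguments": {
  "dp": [
    [0,0,10],
    [0,0,40],
    [0,0,40],
    [-50,-15,0],
    [-50,-20,0],
    [0,-40,0],
    [0,0,0],
    [0,0,0]
  ],
  "angular": [
    [0,0,0],
    [0,0,0],
    [0,0,0],
    [0,0,0],
    [0,0,0],
    [0,0,0],
    [0,0,0],
    [0,0,0]
  ],
  "jaw": [1,1,1,1,1,1,1,1]
}}

```text
clock: 17.5
eef_pos: [559.3, 44.4, 274.3]
eef_rot: [-2.189, 1.571, 2.387]
wrist_force: [-0.3, 0.6, 0.1]
finger_gap: 0.3
```

Run:
```python
from h import *
s,c,W=wsnap('w5.png');np.save('pics/w5W.npy',W);snap('side','s5.png');print(s['clock'],s['eef_pos'],s['wrist_force'])
a=cv2.imread('pics/w5.png')[:300];b=cv2.imread('pics/s5.png')[90:170,240:310]
o=np.zeros((330,800,3),np.uint8);o[:300,:512]=a;o[:329,512:]=cv2.resize(b,(288,329),interpolation=cv2.INTER_CUBIC)
cv2.imwrite('pics/v5.png',o)
```

```text
17.5 [559.25509902  44.3575978  274.28840408] [-0.31895306  0.64096977  0.08496813]
```

View pics/v5.png

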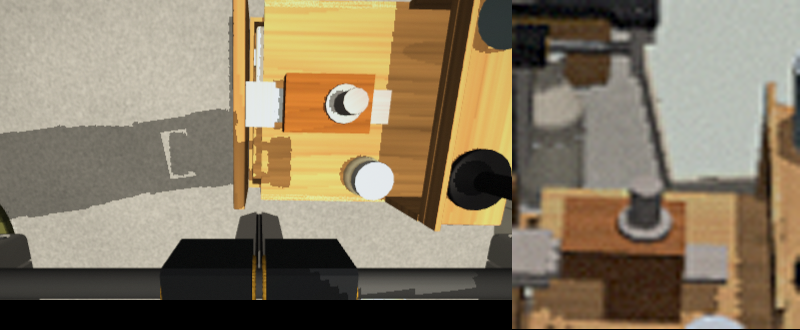

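Run:
```python
from h import *
c=dict(np.load('pics/w5.png.npz'));W=np.load('pics/w5W.npy')
print('knob',plane(c,356,101,187,W).round(1),'flange',plane(c,347,103,153,W).round(1))
O=np.array([660.2,118.8]);a=np.radians(-8.8);ex=np.array([np.cos(a),np.sin(a)])
for u in(234,245):print('panel x',((plane(c,u,100,125,W)[:2]-O)@ex-15).round(1))
print(sign_off())
```

```text
knob [659.3 118.4 187. ] flange [661.5 119.  153. ]
panel x -132.7
panel x -120.3
the job is handed in; nothing more can be done
None
```

The drawer is shut to about 20 mm from its stop and the pin is seated through the fork and tongue. I handed the job in at about 17.5 s of the 72 s allowed; `sign_off()` gave no verdict.

- **What I did:** I took the pin from the stand and started it in the fork. I then pushed the drawer in from roughly 53 mm to a target opening of 22 mm and pressed the pin down with closed fingers. It passed the tongue on the first try.
- **Seating:** The pin stopped hard with the fingertips at z = 187.2 mm (187 mm expected when flush), with about 20 N on it. The last pictures show the head flush on the fork. They put the knob and flange within about 1.5 mm of the hole centre, consistent with an upright pin.
- **Drawer opening:** The last picture puts it at about 20 mm, inside the 30 mm limit.
- **Bystanders and clearance:** No bystander was touched on purpose, and the jar and elastic holder look undisturbed in the last pictures. I did not measure the bystanders' positions again. The gripper was clear of everything, with wrist force near zero.
- **What disagreed:**
  - One rough early side-view estimate of the hole was about 10 mm off in y, so I used the wrist camera's estimate instead.
  - While the pin moved, the wrist read only about 2 to 4 N, less than the 5 to 12 N stated for the catch. I confirmed the motion by picture.

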